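# Nest the crucibles and hold them up to the inspection camera

### The job

On the bench, nest the three white crucibles fully home in size order, the small one inside the middle one inside the large one, without knocking them hard. Then lift the nest by the large crucible and finish while still holding it motionless in front of the inspection camera, mouths up, the middle of the large crucible at the camera's viewing point and its axis parallel to the camera's own tilted up direction. Do not touch the camera or its stand, tip a crucible over or shift the other things on the bench.

Things in the scene. Friction and masses are not known exactly. Their poses are not given: they have to be found in the camera images.
- large: largest crucible, plain white ceramic, round, straight walled, open at the top: outer diameter 60 mm, height 50 mm, wall 3 mm, floor 5 mm thick, 0.16 kg. Origin at the centre of its underside, z up along its axis out of the mouth. With the nest complete, the middle one stands 16 mm and the small one 32 mm proud of its rim
- middle: middle crucible, same ware: outer diameter 44 mm, height 61 mm, wall 3 mm, floor 5 mm, 0.12 kg; goes into the large one with 5 mm play all round and stands 16 mm proud of its rim when home. Origin at the centre of its underside, z up along its axis
- small: smallest and tallest crucible, same ware: outer diameter 28 mm, height 72 mm, wall 3 mm, floor 5 mm, 0.08 kg; goes into the middle one with 5 mm play all round and stands 16 mm proud of its rim when home. Origin at the centre of its underside, z up along its axis
- large_mid (a point): the middle of the large crucible: on its axis, 25 mm above its underside, half way up; axes as large
- view (a point): the camera's viewing point, in empty air on the lens axis, 146 mm in front of the lens glass. Camera axes: x points back along the line of sight into the lens, y level to the side, z the camera's up. The camera looks 0.2 to 0.5 rad downwards, so z leans that much from vertical, away from the camera. The crucible's z must lie along this z; turning about it does not matter
- stand: inspection camera on its fixed stand: dark foot plate 150 x 160 x 14 mm, steel column 344 mm high, tilting grey head, black lens in a white ring light 72 mm across. It faces its own -x, to the robot. Origin on the bench, 15 mm from the plate's middle towards the robot. The tilt axis is level, along y, 5 mm in +x of the origin, 280 mm up; the viewing point is 200 mm in front of it
- clip: black binder clip, 32 x 35 x 16 mm, lying among the crucibles: a bystander; origin at its underside
- dish: round closed glass dish, 60 mm across, 14 mm high: a bystander; origin at its underside
- tweezers: steel tweezers 120 mm long lying flat: a bystander; origin at the middle of the underside
- spatula: lab spatula 170 mm long, black handle, lying flat: a bystander; origin at the underside
- reagent: amber reagent bottle, 60 mm across, 130 mm high: a bystander; origin at its underside
- flask: conical glass flask, 84 mm across the foot, 120 mm high: a bystander; origin at its underside
- tipbox: blue pipette tip box 75 x 110 x 50 mm: a bystander; origin at its underside
There are look-alikes about, which are no part of the job. What is shaped like the small but black is not meant.

How it is judged:
On the way:
1. the middle crucible is fully home in the large one and the small one in the middle one, the large one standing on the bench (distance between middle and large below 0.011 m and distance between small and middle below 0.011 m and height (world z) of large below 0.006 m and angle between large's own z axis and vertical below 0.1 rad), for 0.2 s.
At the end, for the whole second after the job is handed in: Still nested fully home (neighbours' origins within 11 mm); large crucible's middle within 20 mm of the viewing point, its axis within 0.14 rad of the camera's up axis, mouths up, held still (under 30 mm/s) by the fingers, underside over 90 mm above the bench, nothing else carrying it (distance between middle and large below 0.011 m and distance between small and middle below 0.011 m and distance between large_mid and view below 0.02 m and angle between the z axis of large and the z axis of view, either way round below 0.14 rad and angle between large's own z axis and vertical below 0.8 rad and height (world z) of large above 0.09 m and linear speed of large below 0.03 m/s and contact force between the fingers and large above 2 N and contact force between large and stand below 0.3 N); the arm keeps its last pose, push and grip.
It fails at once if the camera or its stand is touched (contact force between stand and anything else above 1 N).
It fails at once if a crucible is tipped over (angle between any of large, middle, small's own z axis and vertical above 1 rad).
It fails at once if crucibles knocked hard against one another (over 60 N) (contact force between any of middle, small and large above 60 N or contact force between small and middle above 60 N).
It fails at once if another thing on the bench is shifted by more than 25 mm (distance of any of clip, dish, tweezers, spatula, reagent, flask, tipbox from where it was at the start of the episode above 0.025 m).
It also fails if it takes over 64 s, if anything falls off the work surface, if the arm or the gripper's body presses on something with over 40 N, if the wrist force passes 120 N, or if a joint passes its speed limit or range.

### The arm

A 6-joint arm with a two-finger parallel gripper is mounted at the origin on the work surface. World frame = base frame: x ahead of the robot, y to its left, z up, the work surface at z = 0. Lengths are in m, angles in rad, forces in N, time in s.
With the tool pointing down it reaches from about 0.25 to 0.725 m from the base axis. Payload 4 kg.
Tool frame: the origin (TCP) lies between the finger pads; the fingertips stand 19 mm ahead of it and the grasp point (between the pads) is the TCP; x points along the fingers, z is the direction in which the jaws open and shut, and the axes are right-handed (so a half turn about x gives the same grasp; the last joint's range is limited). The gripper opens to 85 mm and grips with 20 to 120 N. Pads are 22 mm wide; open, the fingers measure 114 mm over their backs; the gripper's body (76 mm by 85 mm) begins 54 mm behind the grasp point. The pads swing forward as they close: fully open they stand 13 mm farther back than shut.
Start: joints at [-1.16, 0.241, 0.005, 1.335, 0, 1.571], TCP at [0.2, -0.458, 0.25] pointing down, gripper open.
Joint ranges: [-2.72, 2.72], [-1.05, 1.87], [-1.09, 1.28], [-1.99, 2.15], [-1.42, 1.44], [-3.14, 3.14]. Speed limits (rad/s): [2.79, 2.79, 3.14, 3.14, 3.14, 3.14].

### API

Orientations are given as a unit quaternion [x, y, z, w].
In Python, from cell import manip gives the robot as it stands.
- The arm moves only by the tool send_rows, never from a script. Its argument "motion" is a list that holds one entry, the list of rows, each a list of 7 numbers: the shift along the tool's x, y, z in m, then the turn, a rotation vector about the tool's x, y, z in rad, then the finger opening in m, from 0 to 0.0854. A call has 1 to 10 rows; each row shifts and turns the commanded pose from where the row before left it, along the tool's axes as they then stand; what a row does not reach is not made up. A row lasts 1/10 s, in which the tool goes at most 50 mm and 8.59 degrees, less where a joint would pass 70% of its speed; a pose out of reach is approached as far as the arm can. A call with a gripper value outside its range is refused whole. The fingers move at their own pace and stop on an object; the grip force is fixed at half the most. Time passes only in rows, so rows that do not move let the fingers close. It gives the time, the measured TCP pose, the force and the opening at its end, in the units of the state.
- manip.observe(): the state, without advancing time (a new reading comes with each control period).
- manip.snapshot(name): name is "side" or "top"; returns a dict with "pixels" (400x640x3 uint8, red, green, blue), "depth" (400x640 float32, m along the optical axis (not along the pixel's ray), 0 where there is no reading), "fx", "fy", "cx", "cy" (pixels), "R" (3x3) and "t" (3): a world point X has camera coordinates R X + t. Camera axes: x right, y down, z forward; pixel columns grow to the right and rows downward; lengths in m; the calibration is good to about 2 mm. A picture is of the moment at which its call begins.
- manip.job_done(): hands the job in, once; it reports no verdict.
The state is a dict: "clock": time; "joints": joint angles; "qd": joint speeds; "joint_efforts": joint torques, N m; "ee_pos": TCP position; "tcp_rot": TCP orientation; "ft_force": force on the tool from outside, world axes, zero at the start; "moment": the same for the moment, N m; "opening": finger opening in m.
Only numpy, scipy, OpenCV 4.12 (cv2) and the standard library are available. Lean on these libraries where they do the work, as an engineer would, in place of code of your own. Each camera call takes 0.05 s, during which the arm holds its last target. There are 200 camera calls.

## Working session

There is one attempt and no reset: what is moved stays moved. The work goes in short steps, Python scripts to look and compute and a tool call to move; the robot and the scene stay as the last step left them, time stands still between calls to the robot, and variables do not carry over. Pictures are saved under pics/ and viewed, about 8 in all and at most 12, crops included, and the job is handed in when it is done.

Besides the shell and the picture viewer there is one more tool, called after "Emit:" by a JSON object that holds its "name" and its "arguments". send_rows: Moves the arm, as the interface text tells. Its arguments: {"type":"object","properties":{"motion":{"type":"array"}},"required":["motion"]}

```bash
ls; mkdir -p pics; python3 - <<'E'
from cell import manip
import cv2,numpy as np
s=manip.observe();print(s)
for n in("side","top"):
    d=manip.snapshot(n);np.savez(f'{n}0.npz',**d)
    cv2.imwrite(f'pics/{n}0.png',d['pixels'][:,:,::-1]);print(n,d['fx'],d['cx'],d['cy'],d['R'],d['t'])
E
```

```text
pics
{'clock': 0.0, 'joints': array([-1.16000503e+00,  2.41362989e-01,  3.70812101e-03,  1.33517772e+00,
       -1.94409737e-05,  1.57084274e+00]), 'qd': array([ 0.00073416, -0.00012318,  0.00046837, -0.00085767, -0.00011499,
        0.0008587 ]), 'joint_efforts': array([-2.40055961e-04, -3.72316968e+01,  2.52408350e+01,  1.68969721e-02,
       -1.60763102e-05,  6.98686016e-07]), 'ee_pos': array([ 0.19942594, -0.45786193,  0.24943172]), 'tcp_rot': array([ 0.38791523,  0.59206411, -0.38713767,  0.59085217]), 'ft_force': array([0.68301801, 0.53933707, 0.15955461]), 'moment': array([-0.02692687, -0.02521915,  0.0378351 ]), 'opening': 0.08530334647611106}
side 427.90757196828287 317.20802419264703 198.5530799731244 [[-7.24222533e-01 -6.89565875e-01  7.90899962e-04]
 [-3.42948859e-01  3.59189490e-01 -8.67968312e-01]
 [ 5.98237246e-01 -6.28873448e-01 -4.96618953e-01]] [0.49290929 0.34898039 1.08016141]
top 481.08897083251475 326.1370446447401 202.15216484239156 [[-3.92000964e-04 -9.99995696e-01 -2.90779293e-03]
 [-9.97787270e-01  5.84459979e-04 -6.64847519e-02]
 [ 6.64861652e-02  2.87529669e-03 -9.97783204e-01]] [0.08553548 0.62262223 1.37452773]
```

View pics/side0.png

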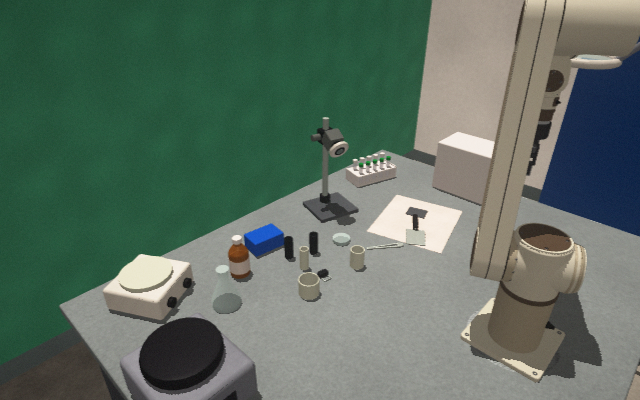

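View pics/top0.png

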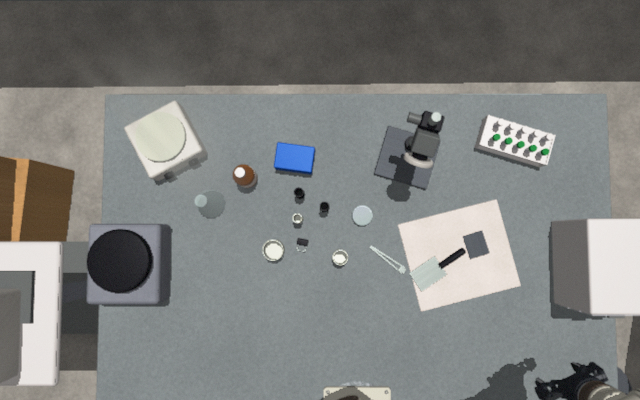

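Side view: the large crucible is at (309,287), the middle at (357,257) and the small at (304,258). The black look-alikes are at (289,247) and (313,243), and the stand head at (335,145). Top view: large (273,251), middle (340,258), small (297,218), black look-alikes (299,193) and (324,208), clip (302,242), dish (362,215).

By the description I choose the three white ones. Next I measure them and take one close crop.

```bash
cat > h.py <<'E'
import numpy as np,cv2
from scipy.optimize import least_squares
def cloud(d):
    Z=d['depth'];v,u=np.mgrid[:400,:640]
    P=np.stack([(u-d['cx'])/d['fx']*Z,(v-d['cy'])/d['fy']*Z,Z],-1)
    W=(P-d['t'])@d['R'];W[Z==0]=np.nan
    return W
def proj(d,X):
    c=d['R']@np.asarray(X)+d['t'];return d['fx']*c[0]/c[2]+d['cx'],d['fy']*c[1]/c[2]+d['cy']
def sel(W,xy,r,z0,z1):
    m=(np.hypot(W[...,0]-xy[0],W[...,1]-xy[1])<r)&(W[...,2]>z0)&(W[...,2]<z1);return m
E
python3 - <<'E'
from h import *
T=dict(np.load('top0.npz'));S=dict(np.load('side0.npz'))
WT,WS=cloud(T),cloud(S)
for n,(u,v),h,R in(('large',(273,251),.05,.03),('middle',(340,258),.061,.022),('small',(297,218),.072,.014),('blk1',(299,193),.072,.014),('blk2',(324,208),.072,.014)):
    # ray hits plane z=h
    r=np.array([(u-T['cx'])/T['fx'],(v-T['cy'])/T['fy'],1]);o=-T['R'].T@T['t'];dr=T['R'].T@r
    c=(o+dr*(h-o[2])/dr[2])[:2]
    m=sel(WT,c,.05,h-.012,h+.012);p=WT[m];ctr=(p.max(0)+p.min(0))/2
    # side: outer wall points fit circle with known R
    ms=sel(WS,c,.045,.012,h-.01);q=WS[ms]
    f=least_squares(lambda a:np.hypot(q[:,0]-a[0],q[:,1]-a[1])-R,c,loss='soft_l1',f_scale=.002).x if len(q)>5 else None
    print(n,'ray',c.round(4),'rim',p.mean(0).round(4),ctr.round(4),(p.max(0)-p.min(0)).round(4),len(p),'side',f,len(q), np.nanmax(q[:,2]) if len(q) else 0)
for n,(u,v) in dict(clip=(302,242),dish=(362,215),twz=(388,259),tip=(295,158),reag=(244,175),flask=(210,204)).items(): print(n,WT[v,u].round(3))
# stand region
m=(WS[...,2]>.2)&(abs(WS[...,0]-.65)<.25)&(WS[...,1]<.05)&(WS[...,1]>-.4)
v,u=np.where(m);print('side high',u.min(),u.max(),v.min(),v.max())
m2=(WT[...,2]>.2)&(WT[...,0]>.3)
v,u=np.where(m2);print('top high',u.min(),u.max(),v.min(),v.max())
m3=(WT[...,2]>.008)&(WT[...,2]<.022);m3[:120]=0;m3[200:]=0;m3[:,:365]=0;m3[:,450:]=0
v,u=np.where(m3);p=WT[m3];box=cv2.minAreaRect((p[:,:2]*1000).astype(np.float32));print('foot',box)
a=cv2.resize(T['pixels'][170:290,230:390,::-1],(640,480),interpolation=cv2.INTER_CUBIC)
b=cv2.resize(S['pixels'][105:225,290:370,::-1],None,fx=4,fy=4,interpolation=cv2.INTER_CUBIC)
cv2.imwrite('pics/crops.png',cv2.resize(np.hstack([a,b[:,:320]]),(800,400)))
E
```

```text
large ray [0.4827 0.2351] rim [0.4854 0.2363 0.0494] [0.4854 0.2352 0.0476] [0.0565 0.0571 0.0191] 86 side [0.48607905 0.23926657] 278 0.03987316173611557
middle ray [0.4635 0.0464] rim [0.4634 0.0465 0.0609] [0.465  0.0464 0.0581] [0.0419 0.0392 0.0181] 56 side [0.46629157 0.04793935] 192 0.05069527236562902
small ray [0.575  0.1663] rim [0.5735 0.1646 0.0709] [0.5737 0.1651 0.0694] [0.0253 0.0251 0.017 ] 35 side [0.57663445 0.16824739] 126 0.061403629608295186
blk1 ray [0.645 0.161] rim [0.6477 0.1626 0.0712] [0.6465 0.1623 0.0688] [0.0258 0.0255 0.0164] 39 side [0.64927849 0.16392979] 121 0.061927562804241575
blk2 ray [0.6029 0.0911] rim [0.608  0.0895 0.0713] [0.607  0.0897 0.0711] [0.0253 0.0252 0.0201] 33 side [0.60996445 0.09202143] 108 0.06105186628140638
clip [0.508 0.155 0.022]
dish [ 0.586 -0.019  0.016]
twz [ 0.458 -0.095  0.003]
tip [0.747 0.174 0.053]
reag [0.688 0.305 0.131]
flask [0.613 0.407 0.085]
side high 311 348 117 157
top high 404 639 111 314
foot ((746.7687377929688, -153.48907470703125), (242.76490783691406, 228.4649658203125), 89.97952270507812)
```

View pics/crops.png

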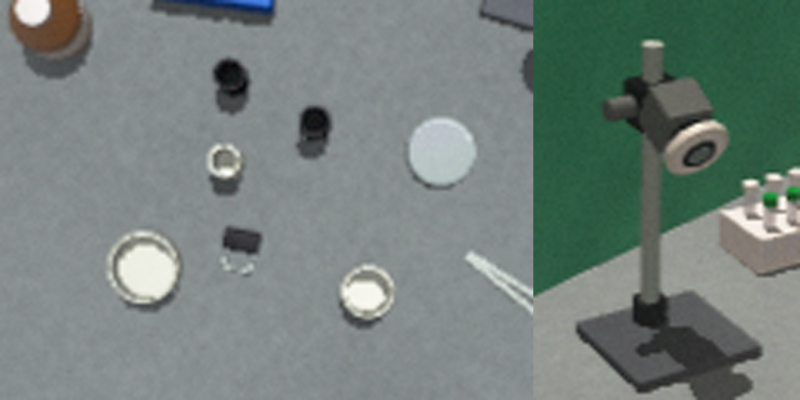

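The crop confirms it: three white crucibles (large, middle, small), the black ones apart, and the clip between them. Next, the stand's pose.

```bash
python3 - <<'E'
from h import *
T=dict(np.load('top0.npz'));S=dict(np.load('side0.npz'))
WT,WS=cloud(T),cloud(S)
# foot: height mask
for n,W in(('top',WT),('side',WS)):
    m=((W[...,2]>.009)&(W[...,2]<.020)&(W[...,0]>.58)&(W[...,0]<.83)&(W[...,1]>-.27)&(W[...,1]<-.03)).astype(np.uint8)
    k,l,st,_=cv2.connectedComponentsWithStats(m);i=1+np.argmax(st[1:,4]);p=W[l==i]
    b=cv2.minAreaRect((p[:,:2]*1000).astype(np.float32));print(n,st[i],b,p[:,2].mean(), p.mean(0))
    # full mask incl. column: everything above 9mm
    c=cv2.convexHull((p[:,:2]*1000).astype(np.float32));a=cv2.approxPolyDP(c,12,True);print(a.reshape(-1,2))
# column: side points 0.05-0.22 height
m=(WS[...,2]>.05)&(WS[...,2]<.22)&(WS[...,0]>.6)&(WS[...,0]<.85)&(WS[...,1]>-.27)&(WS[...,1]<-.03)
p=WS[m];print('col',len(p),np.median(p,0),p.std(0))
m=(WS[...,2]>.31)&(WS[...,2]<.36)&(WS[...,0]>.6)&(WS[...,0]<.85)&(WS[...,1]>-.27)&(WS[...,1]<-.03)
p=WS[m];print('coltop',len(p),np.median(p,0))
# ring: bright pixels in the head
m=(WS[...,2]>.2)&(WS[...,2]<.34)&(WS[...,0]>.55)&(WS[...,0]<.85)&(WS[...,1]>-.3)&(WS[...,1]<-.03)&(S['pixels'].min(-1)>130)
k,l,st,_=cv2.connectedComponentsWithStats(m.astype(np.uint8));print(st[1:])
i=1+np.argmax(st[1:,4]);m=l==i
v,u=np.where(m);print('ring px',len(u),u.min(),u.max(),v.min(),v.max())
p=WS[m];print(p.min(0),p.max(0),p.mean(0));
q=p[np.linalg.norm(p-np.median(p,0),axis=1)<.05]
for _ in range(3):
    c=q.mean(0);n=np.linalg.svd(q-c)[2][2];n*=-np.sign(n[0]);r=(q-c)@n;q=q[abs(r)<2.5*r.std()]
print('plane',c,n,'rms',r.std(),'yaw',np.degrees(np.arctan2(-n[1],-n[0])),'tilt down',np.arcsin(-n[2]))
np.set_printoptions(linewidth=200)
print('tophead bright')
m=(WT[...,2]>.2)&(WT[...,0]>.55)&(WT[...,0]<.85)&(WT[...,1]>-.3)&(WT[...,1]<-.03)
p=WT[m];print(len(p),p.min(0),p.max(0))
E
```

```text
top [ 375  132   58   58 1636] ((753.6746215820312, -151.77993774414062), (160.29483032226562, 148.47781372070312), 73.10182189941406) 0.014823148304351823 [ 0.74051657 -0.130776    0.01482315]
[[ 826.103     -90.473045]
 [ 705.8182    -57.913754]
 [ 661.55536  -206.49594 ]
 [ 725.4678   -223.73688 ]
 [ 823.4458   -172.8823  ]]
side [305 192  54  29 816] ((752.5625, -148.33078002929688), (164.32310485839844, 159.2843017578125), 73.08268737792969) 0.014550590526950357 [ 0.74422865 -0.14217092  0.01455059]
[[ 829.9379    -89.5342  ]
 [ 707.6875    -53.295307]
 [ 661.21716  -200.13292 ]
 [ 801.78     -241.54999 ]]
col 239 [ 0.78786193 -0.15501495  0.1395193 ] [0.00541921 0.00511704 0.04991057]
coltop 114 [ 0.78424784 -0.154082    0.31708574]
[[331 141  16   9  45]]
ring px 45 331 346 141 149
[ 0.6840968  -0.15531552  0.26926604] [ 0.72500485 -0.10081014  0.29348574] [ 0.6994151  -0.12207372  0.28582967]
plane [ 0.6994151  -0.12207372  0.28582967] [-0.51714482 -0.01610537 -0.85574637] rms 0.003445075594075405 yaw 1.7837777284873464 tilt down 1.0269916779257326
tophead bright
1500 [ 0.68553237 -0.1911519   0.24313636] [ 0.8193783  -0.10231934  0.35102802]
```

```bash
cat > tilt.py <<'E'
from h import *
S=dict(np.load('side0.npz'));WS=cloud(S);T=dict(np.load('top0.npz'))
px=S['pixels'].astype(int);np.set_printoptions(linewidth=220)
yaw=np.radians(-16.9);ex=np.array([np.cos(yaw),np.sin(yaw),0]);ey=np.array([-np.sin(yaw),np.cos(yaw),0]);ez=np.array([0,0,1.])
ax=np.array([.7435,-.147,.28])
def frame(t): # camera x points back into lens (opposite of view dir); looks down by t
    x=np.cos(t)*ex+np.sin(t)*ez; return x,ey,np.cross(x,ey)
if __name__=='__main__':
    sub=px[136:164,324:354]
    m=((sub[...,0]-sub[...,2]>8)&(sub[...,0]>110)).astype(np.uint8)
    print('\n'.join(''.join('#' if a else '.' for a in r) for r in m))
    k,l,st,_=cv2.connectedComponentsWithStats(m);i=1+np.argmax(st[1:,4])
    cs=cv2.findContours((l==i).astype(np.uint8),cv2.RETR_EXTERNAL,cv2.CHAIN_APPROX_NONE)[0][0];hull=cv2.convexHull(cs)
    print('ell',cv2.fitEllipse(cs), 'bbox',cv2.boundingRect(cs))
    H=np.zeros_like(m);cv2.fillPoly(H,[hull],1)
    W=WS[136:164,324:354];q=W[(H>0)&np.isfinite(W[...,0])];q=q[np.linalg.norm(q-np.median(q,0),axis=1)<.045]
    c=q.mean(0);n=np.linalg.svd(q-c)[2][2];n*=-np.sign(n[0]);print('hullplane',c,n,((q-c)@n).std(),np.arcsin(-n[2]))
    print('centre dist from axis',(c-ax)@-ex,(c-ax)@ey,(c-ax)[2],'tilt',np.arctan2(-(c-ax)[2],(c-ax)@-ex))
    best=[]
    for t in np.arange(.1,.62,.02):
        for d in np.arange(.046,.064,.002):
            x,y,z=frame(t);M=np.zeros((280,300),np.uint8);P=[]
            for a in np.linspace(0,2*np.pi,40):
                u,v=proj(S,ax-d*x+.036*(np.cos(a)*y+np.sin(a)*z));P.append([(u-324+.5)*10,(v-136+.5)*10])
            cv2.fillPoly(M,[np.int32(P)],1);B=cv2.resize(H,None,fx=10,fy=10,interpolation=cv2.INTER_NEAREST)
            best.append(((M&B).sum()/(M|B).sum(),round(t,2),round(d,3)))
    best.sort(reverse=True);print(best[:8])
E
python3 tilt.py
```

```text
..............................
..............................
..............................
..............................
..............................
.................####.........
..............#########.......
............############......
..........##############......
.........###############......
........################......
.......#########.....###......
......########.......###......
......#######........##.......
......######.........##.......
.....######..........#........
......#####.........#.........
......####.........#..........
......#####......##...........
.......#########..............
........######................
..............................
..............................
.............................#
.............................#
.............................#
..............................
..............................
ell ((14.440773010253906, 12.709805488586426), (12.234124183654785, 18.561769485473633), 57.47011184692383) bbox (5, 5, 19, 16)
hullplane [ 0.70288911 -0.1269789   0.26627375] [-0.85991179  0.32623593 -0.39258353] 0.005166457673306866 0.40343896140057367
centre dist from axis 0.04467722853422184 0.007350784212451014 -0.013726252891057611 tilt 0.2980779425099018
[(np.float64(0.7996591712041232), np.float64(0.34), np.float64(0.046)), (np.float64(0.7976854891661195), np.float64(0.32), np.float64(0.046)), (np.float64(0.793877465555509), np.float64(0.36), np.float64(0.046)), (np.float64(0.7873688458434221), np.float64(0.3), np.float64(0.046)), (np.float64(0.7810436903410286), np.float64(0.38), np.float64(0.046)), (np.float64(0.7762332194773215), np.float64(0.28), np.float64(0.046)), (np.float64(0.7692372595342558), np.float64(0.4), np.float64(0.046)), (np.float64(0.7609094099754319), np.float64(0.26), np.float64(0.046))]
```

```bash
python3 - <<'E'
from h import *
from cell import manip
for n in('side','top'):
    L=[manip.snapshot(n) for _ in range(10)]
    d=dict(L[0]);D=np.stack([x['depth'] for x in L]);d['depth']=np.where((D>0).mean(0)>.5,np.median(np.where(D>0,D,np.nan),0),0).astype(np.float32) if 1 else 0
    d['pixels']=np.mean([x['pixels'] for x in L],0).astype(np.uint8);np.savez(n+'1.npz',**d)
    print(n,np.nanmedian(np.nanstd(np.where(D>0,D,np.nan),0)))
from tilt import *
S=dict(np.load('side1.npz'));T=dict(np.load('top1.npz'))
rng=np.random.default_rng(0)
for n,d in(('side',S),('top',T)):
    W=cloud(d);m=(W[...,2]>.225)&(W[...,0]>.62)&(W[...,0]<.84)&(W[...,1]>-.25)&(W[...,1]<-.07)
    p=W[m]
    for it in range(4):
        best=None
        for _ in range(1500):
            a=p[rng.choice(len(p),3,replace=False)];nn=np.cross(a[1]-a[0],a[2]-a[0]);L=np.linalg.norm(nn)
            if L<1e-4 or np.ptp(a,0).max()>.07: continue
            nn/=L;i=(abs((p-a[0])@nn)<.0015)&(np.linalg.norm(p-a.mean(0),axis=1)<.045)
            if best is None or i.sum()>best.sum():best=i
        q=p[best];c=q.mean(0);nn=np.linalg.svd(q-c)[2][2];nn*=-np.sign(nn@(c-(-d['R'].T@d['t'])))
        print(n,len(q),len(p),c.round(4),'n stand axes',[round(float(nn@e),3) for e in(ex,ey,ez)]);p=p[~best]
        if len(p)<60:break
E
```

```text
side 0.0032638637
top 0.0031017922
side 139 736 [ 0.7362 -0.1428  0.3053] n stand axes [-0.48, 0.005, 0.877]
side 111 597 [ 0.7702 -0.1269  0.2821] n stand axes [0.045, 0.999, -0.002]
side 100 486 [ 0.7042 -0.1278  0.26  ] n stand axes [-0.885, 0.034, -0.465]
side 52 386 [ 0.7889 -0.1475  0.3108] n stand axes [-0.997, -0.053, -0.051]
top 399 1446 [ 0.7364 -0.1464  0.307 ] n stand axes [-0.473, 0.002, 0.881]
top 206 1047 [ 0.7885 -0.1597  0.3058] n stand axes [0.001, -0.006, 1.0]
top 113 841 [ 0.707  -0.1334  0.2773] n stand axes [0.868, 0.017, 0.497]
top 96 728 [ 0.7663 -0.1545  0.3007] n stand axes [0.866, 0.013, 0.5]
```

```bash
cat >> h.py <<'E'
from scipy.spatial.transform import Rotation as Ro
def tool(yaw,t=0.):
    # jaw (z) along yaw, tool x down; t: pitch so that -x leans against yaw dir
    c,s=np.cos(yaw),np.sin(yaw);ex=np.array([c,s,0]);ey=np.array([-s,c,0]);ez=np.array([0,0,1.])
    x=np.sin(t)*ex-np.cos(t)*ez;z=np.cos(t)*ex+np.sin(t)*ez
    return Ro.from_matrix(np.stack([x,np.cross(z,x),z],1))
def plan(s,p,R,n):
    p0=np.array(s['ee_pos']);R0=Ro.from_quat(s['tcp_rot'])
    w=(R0.inv()*R).as_rotvec()/n;st=Ro.from_rotvec(w)
    A=sum((st**i).as_matrix() for i in range(n))
    d=np.linalg.solve(A,R0.inv().apply(np.asarray(p)-p0))
    print('row x',n,np.r_[d,w].round(5),'total',np.r_[d*n,w*n].round(4))
def crucible(d,h,R,c,top,zb=0.):
    W=cloud(d)
    if top:
        q=W[sel(W,c,R+.006,zb+h-.008,zb+h+.008)];r0=R-.0015
        f=lambda a:np.hypot(q[:,0]-a[0],q[:,1]-a[1])-r0
    else:
        q=W[sel(W,c,R+.012,zb+.012,zb+h-.008)];f=lambda a:np.hypot(q[:,0]-a[0],q[:,1]-a[1])-R
    return least_squares(f,c,loss='soft_l1',f_scale=.002).x.round(4),len(q)
E
python3 - <<'E'
from h import *
from cell import manip
S=dict(np.load('side1.npz'));T=dict(np.load('top1.npz'))
for n,c,h,R in(('large',(.485,.2365),.05,.03),('middle',(.4645,.047),.061,.022),('small',(.5745,.166),.072,.014)):
    print(n,crucible(T,h,R,c,1),crucible(S,h,R,c,0))
s=manip.observe();print(s['clock'],s['ft_force'])
plan(s,[.4645,.047,.20],tool(.1),14)
E
```

```text
large (array([0.4854, 0.2359]), 76) (array([0.4862, 0.2392]), 287)
middle (array([0.4653, 0.046 ]), 52) (array([0.4667, 0.0481]), 195)
small (array([0.5744, 0.1658]), 32) (array([0.5767, 0.1679]), 125)
1.1 [-0.06397713  0.04260662  0.53332769]
row x 14 [ 0.00359  0.04338 -0.00402 -0.09    -0.      -0.     ] total [ 0.0503  0.6074 -0.0562 -1.26   -0.     -0.    ]
```

Emit:
{"name": "send_rows", "arguments": {"motion": [[[0.0036,0.0434,-0.004,-0.09,0,0,0.07],[0.0036,0.0434,-0.004,-0.09,0,0,0.07],[0.0036,0.0434,-0.004,-0.09,0,0,0.07],[0.0036,0.0434,-0.004,-0.09,0,0,0.07],[0.0036,0.0434,-0.004,-0.09,0,0,0.07],[0.0036,0.0434,-0.004,-0.09,0,0,0.07],[0.0036,0.0434,-0.004,-0.09,0,0,0.07],[0.0036,0.0434,-0.004,-0.09,0,0,0.07],[0.0036,0.0434,-0.004,-0.09,0,0,0.07],[0.0036,0.0434,-0.004,-0.09,0,0,0.07]]]}}

```text
clock: 2.1
ee_pos: [0.46, -0.1247, 0.2142]
tcp_rot: [0.09, 0.701, -0.09, 0.702]
ft_force: [-0.3, 0.2, -0.6]
opening: 0.0696
```

Emit:
{"name": "send_rows", "arguments": {"motion": [[[0.0036,0.0434,-0.004,-0.09,0,0,0.07],[0.0036,0.0434,-0.004,-0.09,0,0,0.07],[0.0036,0.0434,-0.004,-0.09,0,0,0.07],[0.0036,0.0434,-0.004,-0.09,0,0,0.07],[0,0,0,0,0,0,0.07],[0,0,0,0,0,0,0.07],[0,0,0,0,0,0,0.07]]]}}

```text
clock: 2.8
ee_pos: [0.465, 0.0464, 0.2]
tcp_rot: [-0.035, 0.706, 0.035, 0.706]
ft_force: [0.7, -0.8, -0.0]
opening: 0.0702
```

```bash
python3 - <<'E'
from h import *
from cell import manip
s=manip.observe();print(s['clock'],s['ee_pos'],s['joints'],s['ft_force'],s['opening'])
plan(s,[.466,.047,.066],tool(.1),1)
E
```

```text
2.8 [0.46501143 0.0464267  0.2000499 ] [ 9.97625261e-02  2.05634069e-01 -1.74115426e-01  1.19074582e+00
 -4.14548240e-04  1.57172653e+00] [ 0.71405339 -0.77236678 -0.04630009] 0.07015875483662257
row x 1 [ 0.13405  0.00053  0.001   -0.00117  0.0003   0.00041] total [ 0.1341  0.0005  0.001  -0.0012  0.0003  0.0004]
```

Emit:
{"name": "send_rows", "arguments": {"motion": [[[0.03,0.0005,0.001,0,0,0,0.07],[0.03,0,0,0,0,0,0.07],[0.03,0,0,0,0,0,0.07],[0.024,0,0,0,0,0,0.07],[0.015,0,0,0,0,0,0.07],[0.005,0,0,0,0,0,0.07],[0,0,0,0,0,0,0.06],[0,0,0,0,0,0,0.05],[0,0,0,0,0,0,0.046],[0,0,0,0,0,0,0.043]]]}}

```text
clock: 3.8
ee_pos: [0.4664, 0.0476, 0.0669]
tcp_rot: [-0.035, 0.706, 0.035, 0.707]
ft_force: [-0.5, -0.4, 3.0]
opening: 0.0432
```

Emit:
{"name": "send_rows", "arguments": {"motion": [[[0,0,0,0,0,0,0.04],[0,0,0,0,0,0,0.036],[0,0,0,0,0,0,0.036],[0,0,0,0,0,0,0.036]]]}}

```text
clock: 4.2
ee_pos: [0.4663, 0.0477, 0.0673]
tcp_rot: [-0.036, 0.706, 0.035, 0.707]
ft_force: [-1.6, -1.3, 7.1]
opening: 0.0407
```

```bash
python3 - <<'E'
from h import *
from cell import manip
s=manip.observe();print(s['clock'],s['ee_pos'],s['ft_force'],s['opening'])
S=manip.snapshot('side');u,v=map(int,proj(S,[.466,.047,.05]))
cv2.imwrite('pics/grip1.png',cv2.resize(S['pixels'][v-50:v+35,u-55:u+55,::-1],None,fx=6,fy=6,interpolation=cv2.INTER_CUBIC));print(u,v)
plan(s,[.466,.047,.145],tool(.1),1)
E
```

```text
4.2 [0.46634907 0.04767186 0.06729019] [-1.58368612 -1.26986636  7.14136911] 0.04074434717080905
357 251
row x 1 [-0.07771 -0.00067 -0.00026  0.00023  0.00194  0.00049] total [-0.0777 -0.0007 -0.0003  0.0002  0.0019  0.0005]
```

View pics/grip1.png

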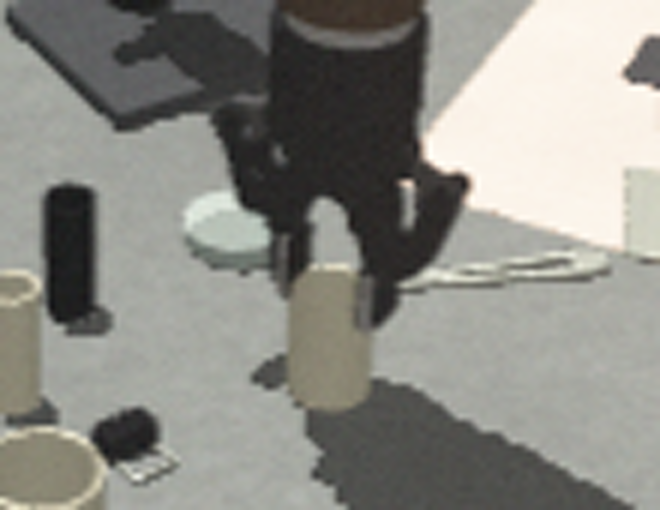

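Emit:
{"name": "send_rows", "arguments": {"motion": [[[-0.005,0,0,0,0,0,0.036],[-0.015,0,0,0,0,0,0.036],[-0.02,0,0,0,0,0,0.036],[-0.02,0,0,0,0,0,0.036],[-0.013,0,0,0,0,0,0.036],[-0.005,0,0,0,0,0,0.036],[0,0,0,0,0,0,0.036],[0,0,0,0,0,0,0.036]]]}}

```text
clock: 5.05
ee_pos: [0.4653, 0.0477, 0.1433]
tcp_rot: [-0.035, 0.707, 0.035, 0.706]
ft_force: [-0.2, 0.4, -1.5]
opening: 0.0412
```

```bash
python3 - <<'E'
from h import *
from cell import manip
s=manip.observe();print(s['clock'],s['ee_pos'],s['ft_force'],s['opening'])
L=[manip.snapshot('side') for _ in range(4)];d=dict(L[0]);d['depth']=np.median([x['depth'] for x in L],0)
W=cloud(d);zb=.078;q=W[sel(W,s['ee_pos'],.034,zb-.01,zb+.042)]
def f(a): # a: cx,cy at mid height, slopes
    z=q[:,2]-zb-.02;return np.hypot(q[:,0]-a[0]-a[2]*z,q[:,1]-a[1]-a[3]*z)-.022
r=least_squares(f,[*s['ee_pos'][:2],0,0],loss='soft_l1',f_scale=.002);print(r.x.round(4),len(q),np.percentile(q[:,2],[1,3,50]),np.median(abs(r.fun)))
plan(s,[.4858,.2375,.145],tool(.45),8)
E
```

```text
5.05 [0.46527533 0.04767186 0.14334382] [-0.20668806  0.43657706 -1.50453646] 0.04120110306341391
[ 0.4657  0.0478 -0.0084  0.0242] 189 [0.07592855 0.07815662 0.09872009] 0.0007703130477591316
row x 8 [-2.100e-04  2.244e-02  8.470e-03 -4.374e-02 -1.300e-04 -2.000e-05] total [-1.700e-03  1.795e-01  6.780e-02 -3.499e-01 -1.000e-03 -2.000e-04]
```

Emit:
{"name": "send_rows", "arguments": {"motion": [[[0,0.0225,0.0085,-0.0437,0,0,0.036],[0,0.0225,0.0085,-0.0437,0,0,0.036],[0,0.0225,0.0085,-0.0437,0,0,0.036],[0,0.0225,0.0085,-0.0437,0,0,0.036],[0,0.0225,0.0085,-0.0437,0,0,0.036],[0,0.0225,0.0085,-0.0437,0,0,0.036],[0,0.0225,0.0085,-0.0437,0,0,0.036],[0,0.0225,0.0085,-0.0437,0,0,0.036],[0,0,0,0,0,0,0.036],[0,0,0,0,0,0,0.036]]]}}

```text
clock: 6.25
ee_pos: [0.486, 0.2381, 0.1432]
tcp_rot: [-0.158, 0.69, 0.158, 0.689]
ft_force: [-0.2, 0.9, -1.7]
opening: 0.041
```

```bash
python3 - <<'E'
from h import *
from cell import manip
s=manip.observe();print(s['clock'],s['ee_pos'],s['ft_force'],s['opening'])
L=[manip.snapshot('side') for _ in range(4)];d=dict(L[0]);d['depth']=np.median([x['depth'] for x in L],0)
W=cloud(d);zb=.076;q=W[sel(W,s['ee_pos'],.034,zb-.006,zb+.042)]
r=least_squares(lambda a:np.hypot(q[:,0]-a[0]-a[2]*(q[:,2]-zb),q[:,1]-a[1]-a[3]*(q[:,2]-zb))-.022,[*s['ee_pos'][:2],0,0],loss='soft_l1',f_scale=.002);print('held',r.x.round(4),len(q))
print('large',crucible(d,.05,.03,(.4858,.238),0))
plan(s,[.4858,.2383,.075],tool(.45),1)
E
```

```text
6.25 [0.48599145 0.23813507 0.14318124] [-0.23479716  0.91768318 -1.68797973] 0.04098137507884549
held [ 4.866e-01  2.368e-01 -4.000e-04  2.200e-02] 206
large (array([0.4863, 0.2392]), 293)
row x 1 [ 0.06818  0.00026  0.       0.00043 -0.00153  0.00045] total [ 0.0682  0.0003  0.      0.0004 -0.0015  0.0005]
```

Emit:
{"name": "send_rows", "arguments": {"motion": [[[0,0.001,0.0005,0,0,0,0.036],[0.015,0,0,0,0,0,0.036],[0.015,0,0,0,0,0,0.036],[0.01,0,0,0,0,0,0.036],[0.01,0,0,0,0,0,0.036],[0.008,0,0,0,0,0,0.036],[0.005,0,0,0,0,0,0.036],[0.003,0,0,0,0,0,0.036],[0.002,0,0,0,0,0,0.036],[0,0,0,0,0,0,0.036]]]}}

```text
clock: 7.45
ee_pos: [0.4865, 0.2392, 0.0759]
tcp_rot: [-0.158, 0.689, 0.158, 0.689]
ft_force: [-0.9, -0.6, -1.4]
opening: 0.0411
```

Emit:
{"name": "send_rows", "arguments": {"motion": [[[0.001,0,0,0,0,0,0.036],[0.001,0,0,0,0,0,0.036],[0.001,0,0,0,0,0,0.036],[0,0,0,0,0,0,0.036],[0,0,0,0,0,0,0.036]]]}}

```text
clock: 7.95
ee_pos: [0.4865, 0.2391, 0.0729]
tcp_rot: [-0.158, 0.689, 0.158, 0.689]
ft_force: [-0.6, 0.2, -0.9]
opening: 0.0409
```

Emit:
{"name": "send_rows", "arguments": {"motion": [[[0.001,0,0,0,0,0,0.036],[0,0,0,0,0,0,0.036],[0.001,0,0,0,0,0,0.036],[0,0,0,0,0,0,0.036]]]}}

```text
clock: 8.35
ee_pos: [0.4866, 0.2392, 0.0723]
tcp_rot: [-0.158, 0.689, 0.158, 0.69]
ft_force: [-3.2, -1.2, 8.5]
opening: 0.0411
```

Contact came at exactly the predicted home height, so I release and lift.

Emit:
{"name": "send_rows", "arguments": {"motion": [[[-0.0005,0,0,0,0,0,0.042],[0,0,0,0,0,0,0.046],[0,0,0,0,0,0,0.055],[0,0,0,0,0,0,0.06],[-0.01,0,0,0,0,0,0.06],[-0.03,0,0,0,0,0,0.06],[-0.04,0,0,0,0,0,0.06],[-0.03,0,0,0,0,0,0.06],[0,0,0,0,0,0,0.06]]]}}

```text
clock: 9.25
ee_pos: [0.4895, 0.2406, 0.1873]
tcp_rot: [-0.157, 0.686, 0.159, 0.693]
ft_force: [1.1, 0.6, 1.1]
opening: 0.0595
```

```bash
python3 - <<'E'
from h import *
from cell import manip
s=manip.observe();print(s['clock'],s['ee_pos'],s['ft_force'],s['opening'])
plan(s,[.5755,.1677,.165],tool(.285),6)
E
```

```text
9.25 [0.48945672 0.24061768 0.18725945] [1.08029329 0.61564058 1.12687195] 0.05951310671425259
row x 6 [ 0.00376 -0.01663  0.00878  0.02744  0.00177 -0.00016] total [ 0.0226 -0.0998  0.0527  0.1646  0.0106 -0.001 ]
```

Emit:
{"name": "send_rows", "arguments": {"motion": [[[0.002,-0.0166,0.0088,0.0274,0,0,0.05],[0.003,-0.0166,0.0088,0.0274,0,0,0.05],[0.003,-0.0166,0.0088,0.0274,0,0,0.05],[0.003,-0.0166,0.0088,0.0274,0,0,0.05],[0.003,-0.0166,0.0088,0.0274,0,0,0.05],[0.003,-0.0166,0.0088,0.0274,0,0,0.05],[0,0,0,0,0,0,0.05],[0,0,0,0,0,0,0.05],[0,0,0,0,0,0,0.05]]]}}

```text
clock: 10.15
ee_pos: [0.5722, 0.1666, 0.1644]
tcp_rot: [-0.1, 0.7, 0.101, 0.7]
ft_force: [-0.1, 0.1, 0.1]
opening: 0.0505
```

```bash
python3 - <<'E'
from h import *
from cell import manip
s=manip.observe();print(s['clock'],s['ee_pos'],s['ft_force'],s['opening'])
plan(s,[.5755,.1677,.0765],tool(.285),1)
L=[manip.snapshot('side') for _ in range(4)];d=dict(L[0]);d['depth']=np.median([x['depth'] for x in L],0)
W=cloud(d)
print('large',crucible(d,.05,.03,(.4858,.238),0),'small',crucible(d,.072,.014,(.5755,.1677),0))
q=W[sel(W,(.4858,.238),.03,.054,.09)];print('mid proud',len(q),np.percentile(q[:,2],[50,95,99]),q.mean(0))
u,v=map(int,proj(d,[.5,.22,.05]))
cv2.imwrite('pics/mid.png',cv2.resize(d['pixels'][v-70:v+40,u-60:u+60,::-1],None,fx=5,fy=5,interpolation=cv2.INTER_CUBIC))
E
```

```text
10.15 [0.57215207 0.16655006 0.16437407] [-0.11540936  0.08465321  0.07821167] 0.050514322728753745
row x 1 [ 0.08787  0.00013  0.00357  0.00042 -0.00044 -0.00036] total [ 0.0879  0.0001  0.0036  0.0004 -0.0004 -0.0004]
large (array([0.4871, 0.2382]), 193) small (array([0.5766, 0.1679]), 132)
mid proud 135 [0.06192356 0.066847   0.06712907] [0.48526897 0.2405821  0.06145207]
```

View pics/mid.png

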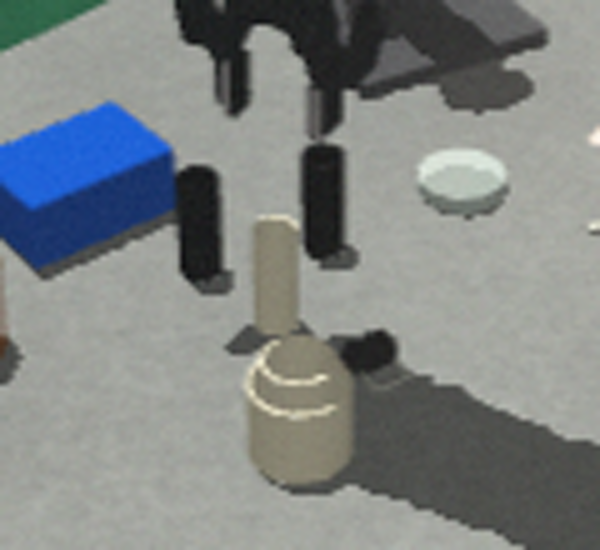

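The picture shows the middle standing in the large at (300,390). Its rim is at about 66 mm by depth, so it is home. Now I pick the small.

Emit:
{"name": "send_rows", "arguments": {"motion": [[[0.02,0,0.0036,0,0,0,0.05],[0.025,0,0,0,0,0,0.05],[0.02,0,0,0,0,0,0.05],[0.014,0,0,0,0,0,0.05],[0.007,0,0,0,0,0,0.05],[0.0015,0,0,0,0,0,0.05],[0,0,0,0,0,0,0.04],[0,0,0,0,0,0,0.034],[0,0,0,0,0,0,0.03],[0,0,0,0,0,0,0.026]]]}}

```text
clock: 11.35
ee_pos: [0.5764, 0.1675, 0.0781]
tcp_rot: [-0.1, 0.699, 0.101, 0.701]
ft_force: [-0.2, -0.5, 3.2]
opening: 0.0267
```

Emit:
{"name": "send_rows", "arguments": {"motion": [[[0,0,0,0,0,0,0.022],[0,0,0,0,0,0,0.02],[0,0,0,0,0,0,0.02],[0,0,0,0,0,0,0.02],[0,0,0,0,0,0,0.02]]]}}

```text
clock: 11.85
ee_pos: [0.5764, 0.1675, 0.0783]
tcp_rot: [-0.1, 0.699, 0.101, 0.701]
ft_force: [-0.6, 0.2, 5.4]
opening: 0.0257
```

Emit:
{"name": "send_rows", "arguments": {"motion": [[[-0.005,0,0,0,0,0,0.02],[-0.015,0,0,0,0,0,0.02],[-0.02,0,0,0,0,0,0.02],[-0.02,0,0,0,0,0,0.02],[-0.02,0,0,0,0,0,0.02],[-0.01,0,0,0,0,0,0.02],[-0.005,0,0,0,0,0,0.02],[0,0,0,0,0,0,0.02],[0,0,0,0,0,0,0.02]]]}}

```text
clock: 12.75
ee_pos: [0.5753, 0.1672, 0.1708]
tcp_rot: [-0.101, 0.701, 0.1, 0.699]
ft_force: [-0.5, -0.4, -1.3]
opening: 0.0256
```

```bash
python3 - <<'E'
from h import *
from cell import manip
s=manip.observe();print(s['clock'],s['ee_pos'],s['ft_force'],s['opening'])
for n in('side','top'):
    L=[manip.snapshot(n) for _ in range(6)];d=dict(L[0]);d['depth']=np.median([x['depth'] for x in L],0)
    W=cloud(d)
    if n=='side':
        zb=s['ee_pos'][2]-.077;q=W[sel(W,s['ee_pos'],.026,zb-.006,zb+.052)]
        r=least_squares(lambda a:np.hypot(q[:,0]-a[0]-a[2]*(q[:,2]-zb),q[:,1]-a[1]-a[3]*(q[:,2]-zb))-.014,[*s['ee_pos'][:2],0,0],loss='soft_l1',f_scale=.002);print('held',r.x.round(4),len(q),np.percentile(q[:,2],[1,3]),zb)
        print('mid',crucible(d,.016,.022,(.4865,.2392),0,.045))
        q=W[sel(W,(.4865,.2392),.028,.054,.064)];print('wall',least_squares(lambda a:np.hypot(q[:,0]-a[0],q[:,1]-a[1])-.022,(.4865,.2392),loss='soft_l1',f_scale=.002).x,len(q))
    else: print('mid top',crucible(d,.066,.022,(.4865,.2392),1), 'large top',crucible(d,.05,.03,(.4865,.2392),1))
plan(s,[.4868,.2392,s['ee_pos'][2]],tool(.45),6)
E
```

```text
12.75 [0.57533817 0.16722741 0.17084651] [-0.5178483  -0.39222267 -1.26823732] 0.025639343982962026
held [0.5754 0.1677 0.0144 0.0009] 138 [0.09404464 0.09487314] 0.09384650597744047
mid (array([0.4865, 0.2392]), 0)
wall [0.48589853 0.24048123] 83
mid top (array([0.4865, 0.2392]), 0) large top (array([0.4845, 0.2359]), 5)
row x 6 [ 1.000e-05  1.638e-02 -9.700e-03 -2.747e-02 -2.900e-04 -3.000e-05] total [ 1.000e-04  9.830e-02 -5.820e-02 -1.648e-01 -1.800e-03 -2.000e-04]
```

Emit:
{"name": "send_rows", "arguments": {"motion": [[[0,0.0164,-0.0097,-0.0275,0,0,0.02],[0,0.0164,-0.0097,-0.0275,0,0,0.02],[0,0.0164,-0.0097,-0.0275,0,0,0.02],[0,0.0164,-0.0097,-0.0275,0,0,0.02],[0,0.0164,-0.0097,-0.0275,0,0,0.02],[0,0.0164,-0.0097,-0.0275,0,0,0.02],[0,0.0005,0,0,0,0,0.02],[0,0,0,0,0,0,0.02],[0,0,0,0,0,0,0.02],[0,0,0,0,0,0,0.02]]]}}

```text
clock: 14.35
ee_pos: [0.4875, 0.2397, 0.1719]
tcp_rot: [-0.158, 0.689, 0.158, 0.689]
ft_force: [0.6, -1.0, -1.0]
opening: 0.026
```

```bash
python3 - <<'E'
from h import *
from cell import manip
s=manip.observe();print(s['clock'],s['ee_pos'],s['ft_force'],s['opening'])
L=[manip.snapshot('side') for _ in range(6)];d=dict(L[0]);d['depth']=np.median([x['depth'] for x in L],0)
W=cloud(d)
zb=s['ee_pos'][2]-.0783;q=W[sel(W,s['ee_pos'],.026,zb-.003,zb+.052)]
r=least_squares(lambda a:np.hypot(q[:,0]-a[0]-a[2]*(q[:,2]-zb),q[:,1]-a[1]-a[3]*(q[:,2]-zb))-.014,[*s['ee_pos'][:2],0,0],loss='soft_l1',f_scale=.002);print('held',r.x.round(4),len(q),zb)
q=W[sel(W,(.4865,.2392),.028,.053,.064)];print('mid wall',least_squares(lambda a:np.hypot(q[:,0]-a[0],q[:,1]-a[1])-.022,(.4865,.2392),loss='soft_l1',f_scale=.002).x,len(q))
plan(s,[.4863,.2397,.0905],tool(.45),1)
E
```

```text
14.35 [0.48752309 0.239669   0.17193872] [ 0.57330898 -0.95661672 -0.96014962] 0.02599322966041034
held [0.4876 0.2395 0.0141 0.008 ] 153 0.09363871519284923
mid wall [0.48606754 0.23999808] 96
row x 1 [ 0.08144  0.00057 -0.00112 -0.00052  0.00037  0.00014] total [ 0.0814  0.0006 -0.0011 -0.0005  0.0004  0.0001]
```

Aligned to about 1.5 mm; I correct that and lower.

Emit:
{"name": "send_rows", "arguments": {"motion": [[[0.01,0.0006,-0.0012,0,0,0,0.02],[0.013,0,0,0,0,0,0.02],[0.013,0,0,0,0,0,0.02],[0.012,0,0,0,0,0,0.02],[0.01,0,0,0,0,0,0.02],[0.01,0,0,0,0,0,0.02],[0.007,0,0,0,0,0,0.02],[0.003,0,0,0,0,0,0.02],[0.0015,0,0,0,0,0,0.02],[0,0,0,0,0,0,0.02]]]}}

```text
clock: 15.65
ee_pos: [0.4859, 0.24, 0.0925]
tcp_rot: [-0.158, 0.689, 0.158, 0.689]
ft_force: [0.3, -0.0, -1.7]
opening: 0.0258
```

Emit:
{"name": "send_rows", "arguments": {"motion": [[[0.001,0,0,0,0,0,0.02],[0,0,0,0,0,0,0.02],[0,0,0,0,0,0,0.02]]]}}

```text
clock: 15.95
ee_pos: [0.4859, 0.24, 0.0917]
tcp_rot: [-0.158, 0.689, 0.158, 0.689]
ft_force: [-0.1, -0.7, -0.3]
opening: 0.026
```

Emit:
{"name": "send_rows", "arguments": {"motion": [[[0.001,0,0,0,0,0,0.02],[0.001,0,0,0,0,0,0.02],[0,0,0,0,0,0,0.02],[0,0,0,0,0,0,0.02]]]}}

```text
clock: 16.35
ee_pos: [0.4857, 0.2399, 0.0893]
tcp_rot: [-0.158, 0.689, 0.158, 0.689]
ft_force: [0.6, -0.2, -1.3]
opening: 0.0256
```

Emit:
{"name": "send_rows", "arguments": {"motion": [[[0.001,0,0,0,0,0,0.02],[0,0,0,0,0,0,0.02],[0,0,0,0,0,0,0.02]]]}}

```text
clock: 16.65
ee_pos: [0.4857, 0.2399, 0.0884]
tcp_rot: [-0.158, 0.689, 0.158, 0.689]
ft_force: [0.7, -0.8, -1.1]
opening: 0.0256
```

Emit:
{"name": "send_rows", "arguments": {"motion": [[[0.001,0,0,0,0,0,0.02],[0,0,0,0,0,0,0.02],[0,0,0,0,0,0,0.02]]]}}

```text
clock: 16.95
ee_pos: [0.4858, 0.24, 0.0882]
tcp_rot: [-0.158, 0.689, 0.158, 0.69]
ft_force: [-1.4, -1.0, 5.2]
opening: 0.0259
```

Emit:
{"name": "send_rows", "arguments": {"motion": [[[0,0,0,0,0,0,0.027],[0,0,0,0,0,0,0.032],[0,0,0,0,0,0,0.04],[-0.01,0,0,0,0,0,0.045],[-0.02,0,0,0,0,0,0.05],[-0.02,0,0,0,0,0,0.06],[-0.01,0,0,0,0,0,0.085],[0,0,0,0,0,0,0.085],[0,0,0,0,0,0,0.085],[0,0,0,0,0,0,0.085]]]}}

```text
clock: 17.95
ee_pos: [0.485, 0.2396, 0.1463]
tcp_rot: [-0.158, 0.69, 0.158, 0.689]
ft_force: [0.1, 0.5, -0.3]
opening: 0.0848
```

```bash
python3 - <<'E'
from h import *
from cell import manip
s=manip.observe();print(s['clock'],s['ee_pos'],s['ft_force'],s['opening'])
L=[manip.snapshot('side') for _ in range(6)];d=dict(L[0]);d['depth']=np.median([x['depth'] for x in L],0)
W=cloud(d);np.savez('side2.npz',**d)
print('large',crucible(d,.05,.03,(.4865,.239),0))
for n,R,a,b in(('mid',.022,.053,.064),('small',.014,.069,.084)):
    q=W[sel(W,(.4865,.2392),R+.006,a,b)];print(n,least_squares(lambda a:np.hypot(q[:,0]-a[0],q[:,1]-a[1])-R,(.4865,.2392),loss='soft_l1',f_scale=.002).x,len(q))
q=W[sel(W,(.4865,.2392),.02,.06,.1)];print(np.percentile(q[:,2],[90,95,99,100]))
u,v=map(int,proj(d,[.5,.22,.05]))
cv2.imwrite('pics/nest.png',cv2.resize(d['pixels'][v-70:v+40,u-60:u+60,::-1],None,fx=5,fy=5,interpolation=cv2.INTER_CUBIC))
plan(s,[.4865,.2392,.036],tool(.45),1)
E
```

```text
17.95 [0.4850187  0.23958594 0.14630791] [ 0.12873362  0.50657559 -0.3356506 ] 0.08482236725481647
large (array([0.4873, 0.2381]), 183)
mid [0.48713411 0.23876327] 66
small [0.48506688 0.24117601] 81
[0.08181367 0.08240781 0.08333645 0.08363199]
row x 1 [ 1.1031e-01 -9.9000e-04  1.3900e-03  2.0000e-04 -2.0700e-03  1.0000e-05] total [ 0.1103 -0.001   0.0014  0.0002 -0.0021  0.    ]
```

View pics/nest.png

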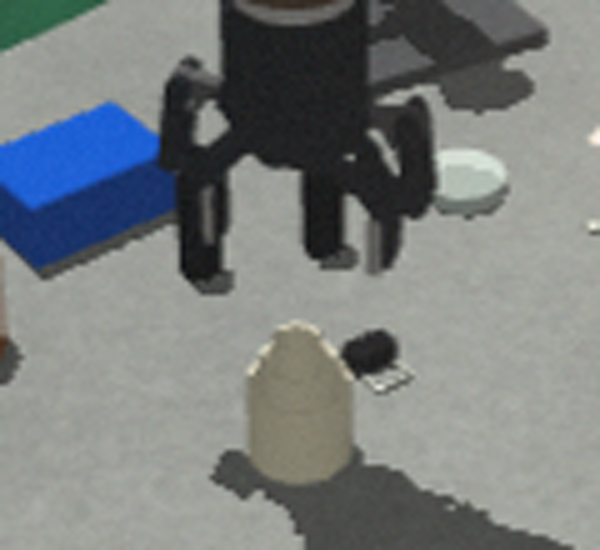

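The picture shows the nest complete at (300,400). Its top is at 82 mm, which is what fully home gives. The open gripper hangs clear above it. Now I grasp the large one.

Emit:
{"name": "send_rows", "arguments": {"motion": [[[0.02,-0.001,0.0014,0,0,0,0.085],[0.02,0,0,0,0,0,0.085],[0.02,0,0,0,0,0,0.085],[0.02,0,0,0,0,0,0.085],[0.015,0,0,0,0,0,0.085],[0.01,0,0,0,0,0,0.085],[0.0045,0,0,0,0,0,0.085],[0,0,0,0,0,0,0.085],[0,0,0,0,0,0,0.078],[0,0,0,0,0,0,0.072]]]}}

```text
clock: 19.25
ee_pos: [0.4881, 0.24, 0.0388]
tcp_rot: [-0.158, 0.689, 0.158, 0.69]
ft_force: [-1.0, -0.0, 0.2]
opening: 0.0721
```

Emit:
{"name": "send_rows", "arguments": {"motion": [[[0,0,0,0,0,0,0.068],[0,0,0,0,0,0,0.065],[0,0,0,0,0,0,0.062],[0,0,0,0,0,0,0.06],[0,0,0,0,0,0,0.057],[0,0,0,0,0,0,0.054],[0,0,0,0,0,0,0.05],[0,0,0,0,0,0,0.05],[0,0,0,0,0,0,0.05]]]}}

```text
clock: 20.15
ee_pos: [0.4866, 0.2392, 0.0384]
tcp_rot: [-0.158, 0.69, 0.158, 0.689]
ft_force: [-3.5, -1.9, 6.7]
opening: 0.0581
```

Emit:
{"name": "send_rows", "arguments": {"motion": [[[-0.003,0,0,0,0,0,0.05],[-0.006,0,0,0,0,0,0.05],[-0.012,0,0,0,0,0,0.05],[-0.018,0,0,0,0,0,0.05],[-0.024,0,0,0,0,0,0.05],[-0.027,0,0,0,0,0,0.05],[-0.027,0,0,0,0,0,0.05],[-0.027,0,0,0,0,0,0.05],[-0.02,0,0,0,0,0,0.05],[-0.01,0,0,0,0,0,0.05]]]}}

```text
clock: 21.15
ee_pos: [0.4885, 0.2401, 0.2149]
tcp_rot: [-0.157, 0.688, 0.158, 0.691]
ft_force: [0.7, -0.7, -4.4]
opening: 0.0579
```

Emit:
{"name": "send_rows", "arguments": {"motion": [[[-0.004,0,0,0,0,0,0.05],[0,0,0,0,0,0,0.05],[0,0,0,0,0,0,0.05]]]}}

```text
clock: 21.45
ee_pos: [0.4867, 0.2393, 0.2146]
tcp_rot: [-0.158, 0.69, 0.158, 0.688]
ft_force: [0.4, -0.4, -4.0]
opening: 0.0584
```

```bash
python3 - <<'E'
from h import *
from cell import manip
s=manip.observe();print(s['clock'],s['ee_pos'],s['ft_force'],s['opening'])
plan(s,[.53,-.085,.22],tool(-.295),22)
d=manip.snapshot('side');W=cloud(d);c=s['ee_pos']
q=W[sel(W,c,.034,c[2]-.045,c[2]-.02)];print('bottom',np.percentile(q[:,2],[1,3]),c[2]-.0384)
E
```

```text
21.45 [0.48674814 0.2392848  0.21462717] [ 0.35663147 -0.40429248 -4.00208948] 0.05842794107251601
row x 22 [-2.400e-04 -1.521e-02  5.800e-04  3.387e-02 -1.100e-04  4.000e-05] total [-0.0053 -0.3346  0.0127  0.7452 -0.0023  0.0009]
bottom [0.17658605 0.1769368 ] 0.17622716730722413
```

Emit:
{"name": "send_rows", "arguments": {"motion": [[[0,-0.005,0.0003,0.011,0,0,0.05],[0,-0.01,0.0004,0.022,0,0,0.05],[0,-0.018,0.0007,0.04,0,0,0.05],[0,-0.018,0.0007,0.04,0,0,0.05],[0,-0.018,0.0007,0.04,0,0,0.05],[0,-0.018,0.0007,0.04,0,0,0.05],[0,-0.018,0.0007,0.04,0,0,0.05],[0,-0.018,0.0007,0.04,0,0,0.05],[0,-0.018,0.0007,0.04,0,0,0.05],[0,-0.018,0.0007,0.04,0,0,0.05]]]}}

```text
clock: 22.5
ee_pos: [0.5394, 0.0883, 0.2155]
tcp_rot: [-0.033, 0.706, 0.033, 0.706]
ft_force: [0.1, -0.4, -3.4]
opening: 0.0582
```

Emit:
{"name": "send_rows", "arguments": {"motion": [[[0,-0.018,0.0007,0.04,0,0,0.05],[0,-0.018,0.0007,0.04,0,0,0.05],[0,-0.018,0.0007,0.04,0,0,0.05],[0,-0.018,0.0007,0.04,0,0,0.05],[0,-0.018,0.0007,0.04,0,0,0.05],[0,-0.018,0.0007,0.04,0,0,0.05],[0,-0.018,0.0007,0.04,0,0,0.05],[0,-0.018,0.0007,0.04,0,0,0.05],[0,-0.014,0.0006,0.03,0,0,0.05],[0,-0.01,0.0004,0.022,0,0,0.05]]]}}

```text
clock: 23.5
ee_pos: [0.5335, -0.0786, 0.2157]
tcp_rot: [0.098, 0.7, -0.098, 0.7]
ft_force: [-0.7, -0.0, -3.4]
opening: 0.0578
```

Emit:
{"name": "send_rows", "arguments": {"motion": [[[0,-0.006,0.0002,0.014,0,0,0.05],[0,-0.003,0.0001,0.006,0,0,0.05],[0,0,0,0,0,0,0.05],[0,0,0,0,0,0,0.05]]]}}

```text
clock: 23.9
ee_pos: [0.5318, -0.0854, 0.2159]
tcp_rot: [0.104, 0.699, -0.103, 0.699]
ft_force: [0.7, 0.3, -4.0]
opening: 0.0579
```

```bash
python3 - <<'E'
from h import *
from tilt import frame,ax
from cell import manip
s=manip.observe();print(s['clock'],s['ee_pos'],s['joints'],s['ft_force'],s['opening'])
x,y,z=frame(.49);v=ax-.2*x;p=v+.0134*z;print('view',v,'up',z,'tcp',p)
plan(s,p,tool(-.295,.49),16)
E
```

```text
23.9 [ 0.53179095 -0.08535613  0.21591826] [-1.59310163e-01  3.33432364e-01  4.14249535e-02  1.27875790e+00  3.04182204e-04  1.70550865e+00] [ 0.7235898   0.27871415 -4.01920679] 0.05791749330525656
view [ 0.57465439 -0.09570078  0.18587482] up [-0.45030124  0.13681198  0.88233286] tcp [ 0.56862035 -0.0938675   0.19769808]
row x 16 [ 1.660e-03  1.600e-04  2.060e-03  6.000e-05 -3.063e-02 -3.000e-05] total [ 0.0266  0.0025  0.0329  0.0009 -0.49   -0.0005]
```

Emit:
{"name": "send_rows", "arguments": {"motion": [[[0.0008,0,0.001,0,-0.015,0,0.05],[0.0014,0.0002,0.0016,0,-0.025,0,0.05],[0.0017,0.0002,0.0021,0,-0.03,0,0.05],[0.0017,0.0002,0.0021,0,-0.03,0,0.05],[0.0017,0.0002,0.0021,0,-0.03,0,0.05],[0.0017,0.0002,0.0021,0,-0.03,0,0.05],[0.0017,0.0002,0.0021,0,-0.03,0,0.05],[0.0017,0.0002,0.0021,0,-0.03,0,0.05],[0.0017,0.0002,0.0021,0,-0.03,0,0.05],[0.0017,0.0002,0.0021,0,-0.03,0,0.05]]]}}

```text
clock: 24.9
ee_pos: [0.5521, -0.0896, 0.2025]
tcp_rot: [0.088, 0.595, -0.117, 0.79]
ft_force: [-0.0, 0.9, -4.3]
opening: 0.0584
```

Emit:
{"name": "send_rows", "arguments": {"motion": [[[0.0017,0.0002,0.0021,0,-0.03,0,0.05],[0.0017,0.0002,0.0021,0,-0.03,0,0.05],[0.0017,0.0002,0.0021,0,-0.03,0,0.05],[0.0017,0.0002,0.0021,0,-0.03,0,0.05],[0.0017,0.0002,0.0021,0,-0.03,0,0.05],[0.0015,0,0.0018,0,-0.03,0,0.05],[0.0011,0,0.0015,0,-0.02,0,0.05],[0.0006,0,0.0008,0,-0.01,0,0.05],[0,0,0,0,0,0,0.05],[0,0,0,0,0,0,0.05]]]}}

```text
clock: 25.9
ee_pos: [0.5697, -0.0942, 0.1971]
tcp_rot: [0.075, 0.509, -0.126, 0.848]
ft_force: [0.2, 0.1, -3.9]
opening: 0.0584
```

```bash
python3 - <<'E'
from h import *
from tilt import frame,ax
from cell import manip
s=manip.observe();print(s['clock'],s['ee_pos'],s['joints'],s['ft_force'],s['opening'])
x,y,z=frame(.49);v=ax-.2*x;plan(s,v+.0134*z,tool(-.295,.49),1)
L=[manip.snapshot('side') for _ in range(8)];d=dict(L[0]);d['depth']=np.median([q['depth'] for q in L],0)
W=cloud(d);R=Ro.from_quat(s['tcp_rot']).as_matrix()
# points in nominal large frame (z along -tool x, origin at underside)
Q=(W-(s['ee_pos']+.0384*R[:,0]))@np.stack([R[:,2],-R[:,1],-R[:,0]],1)
br=d['pixels'].min(-1)>70
m=br&(np.hypot(Q[...,0],Q[...,1])<.038)&(Q[...,2]>-.006)&(Q[...,2]<.045);q=Q[m]
# cylinder fit with free axis, large
r=least_squares(lambda a:np.hypot(q[:,0]-a[0]-a[2]*(q[:,2]-.025),q[:,1]-a[1]-a[3]*(q[:,2]-.025))-.03,[0,0,0,0],loss='soft_l1',f_scale=.002)
print('large fit (nominal frame) mid offset, slopes',r.x.round(4),len(q),'zmin',np.percentile(q[:,2],[1,3]))
m=br&(np.hypot(Q[...,0],Q[...,1])<.03)&(Q[...,2]>.052)&(Q[...,2]<.1);print('above rim',m.sum(),np.percentile(Q[m][:,2],[50,95,99]) if m.sum() else '')
u,vv=map(int,proj(d,v))
cv2.imwrite('pics/final.png',cv2.resize(d['pixels'][vv-90:vv+60,u-90:u+90,::-1],None,fx=4,fy=4,interpolation=cv2.INTER_CUBIC));print(u,vv)
E
```

```text
25.9 [ 0.56968303 -0.09417036  0.19712605] [-0.12474093  0.11611877 -0.41898137  0.55212532 -0.07938036  1.72078454] [ 0.18645194  0.05956481 -3.86468682] 0.05840948989053983
row x 1 [-1.02e-03 -2.00e-05 -7.10e-04  5.90e-04 -4.70e-04 -3.80e-04] total [-0.001  -0.     -0.0007  0.0006 -0.0005 -0.0004]
large fit (nominal frame) mid offset, slopes [ 0.0008  0.0011 -0.0591  0.0154] 164 zmin [-6.78997471e-05  9.75458922e-04]
above rim 98 [0.06463276 0.08194709 0.09044641]
361 185
```

View pics/final.png

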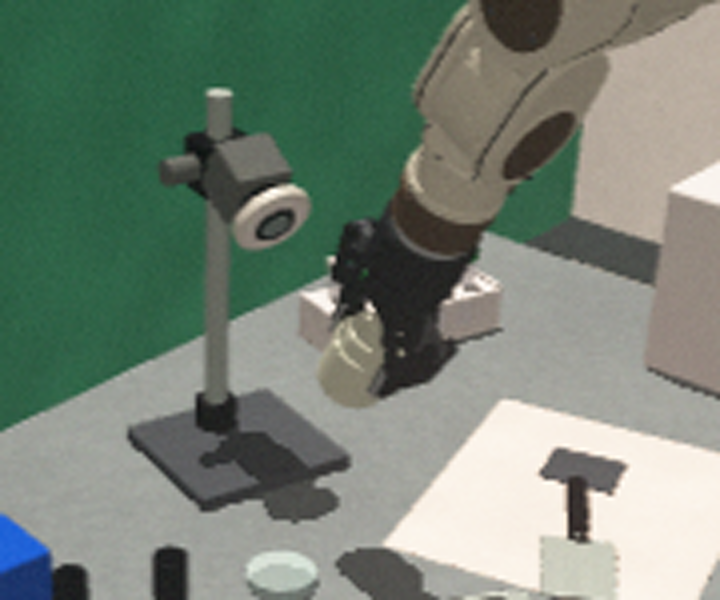

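The picture shows the nest at (355,360) in the crop, held by the fingers with mouths up. It leans away from the camera and is well clear of the head. TCP and orientation are on target to about 1 mm and 1 mrad, so I hand in.

```bash
python3 -c "
from cell import manip
s=manip.observe();print(s['clock'],s['qd'].round(4),s['ft_force'],s['opening']);print(manip.job_done())"
```

```text
26.3 [ 0.003   0.001  -0.001   0.0005 -0.001  -0.0007] [-0.79677597  0.79639861 -3.57801396] 0.058178969211504075
the job is handed in; nothing more can be done
None
```

I nested the three crucibles on the bench, lifted the nest by the large one, and handed in at 26.3 s of the 64 s while holding it still at the viewing point. No verdict was reported.

- **Nesting:** both insertions touched down at the predicted home heights. Contact forces were about 8.5 N for the middle and 5 N for the small. By depth, the middle's rim stood at about 66 mm and the nest's top at about 82 mm, as they should when fully home.
- **Final pose:** the tool was within about 1 mm and 1 mrad of its target, with the arm practically at rest. The wrist force of about 3.6–4 N matches the nest's weight. The last picture shows the nest held mouths up and clear of the camera. I aimed at a camera tilt of 0.49 rad, from head planes that gave 0.48–0.52.
- **Disagreements:**
  - A cylinder fit to the partly hidden large crucible put its axis about 0.06 rad off the tool axis.
  - The viewing point worked out from the ring light lay about 8 mm from the one worked out from the foot plate, which I used.
  - Both are inside the limits of 0.14 rad and 20 mm, so I left the pose as it was.
- **Not checked:** I did not measure the other things on the bench again at the end. No unexpected contact forces showed up along the way.

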